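# Index the lens-test carriage to its next hole and hold the pin home

## Task

The loose setting block standing on the test rail blocks the carriage: put it back, fully down, in its own slot in the wooden block case (the slot of its length), and let go of it. Then pull the carriage's plunger knob right up, slide the carriage one hole further away from the camera and push the knob fully down into that hole; its tired spring will not seat the pin by itself, so finish still holding the knob pressed home while I tighten the clamp screw. Leave the stored blocks and the other things on the bench where they are.

Things in the scene. Friction and masses are not known exactly. Their poses are not given: they have to be found in the camera images.
- rail: Aluminium flat bar 60 mm wide, 500 mm long, fixed to the bench, top face 30 mm above it. Origin: mid-length, at bench level. Its y axis runs along it, away from the black camera fixed at its -y end (top 130 mm above the bench, lens front at y = -127 mm). Round index holes, 11 mm wide, 50 mm apart, lie along its middle at y = -20, 30, 80, 130, 180 mm.
- carriage (a joint): Travel of the carriage along the rail in m, growing away from the camera: 0 in its first hole, 0.050 at the next, then 0.100, 0.150. Limits -0.052, 0.155. Friction 2 N; 1 mm play either way with the pin in. Grey saddle 130 x 76 mm, top 44 mm above the bench, over rail y = -65 to 65 mm at 0, with a checkered target plate, top 100 mm above the bench, at y = -50 mm.
- plunger (a joint): Height of plunger, pin and knob in m: 0 = pressed home on its stop, pin 10 mm deep in the hole. Let go over a hole it stands at 0.003, pin part-way in. Above 0.010 the pin is clear of the rail, so the knob can drag the carriage along; between holes the pin rests on the rail at 0.010. Top stop 0.014. Spring 1200 N/m: 4 N to press home, 12 N to lift to 0.013.
- pull_knob: Black ribbed round pull knob on the plunger, 26 mm in diameter, 24 mm high, axis vertical. Origin: centre of its underside, 64 mm above the bench with the plunger at 0 (67 mm at the start), on the rail's middle at y = 30 mm plus the travel. Under it a steel sleeve, 21 mm in diameter (28 mm at its foot), stands on the carriage.
- knob_mid (a point): Centre of the pull knob, 12 mm above the knob's underside.
- setting_block: Loose aluminium setting block, 28 mm wide (own x), 50 mm long (own y), 56 mm tall (own z), about 0.21 kg, standing on the rail just beyond the carriage, long side roughly along the rail. Origin: centre of its underside. Turned by half a turn it is the same block.
- block_mid (a point): Centre of the setting block, 28 mm above its underside; axes as the block.
- slot (a point): Centre of the floor of the setting block's own slot, the 50 mm one in the block case (axes as the case, z up). It is 31 mm (x) by 53 mm (y), 8 mm deep, with a chamfered mouth; its floor lies 6 mm and the case's top 14 mm above the bench.
- stored_block30: Bystander: loose 30 mm block (28 x 30 x 56 mm) standing in its slot, 112 mm along -y from the slot. Origin: centre of its underside.
- stored_block40: Bystander: loose 40 mm block (28 x 40 x 56 mm) standing in its slot, 61 mm along -y from the slot. Origin: centre of its underside.
- spare_lens: Bystander: loose black lens, 69 mm across, 50 mm high, standing on the bench. Origin: centre of its underside.
- solvent_pot: Bystander: loose glass pot with a steel cap, 68 mm across, 88 mm high. Origin: centre of its underside.
- screwdriver: Bystander: loose screwdriver, 160 mm long, lying on the bench beyond the block case. Origin: its middle at bench level.
- block_case: Wooden block case beyond the rail: a fixed board 64 mm (x) by 260 mm (y), 14 mm high, with four slots for 28 mm wide blocks 30, 40, 50 and 60 mm long, end to end in that order along its y axis. Beside each, away from the robot, a white label strip as long as its block. The 30 and 40 mm slots are full, the 50 and 60 mm ones empty. Origin: centre of its underside.

How it is judged:
On the way, in this order (a step that is already met when the one before it is completed fails the run):
1. the setting block stands fully down in its own slot, let go (x of setting_block in the frame of slot between -0.003 and 0.003 m and y of setting_block in the frame of slot between -0.003 and 0.003 m and z of setting_block in the frame of slot below 0.002 m and angle between the y axis of setting_block and the y axis of slot, either way round below 0.1 rad and angle between setting_block's own z axis and vertical below 0.06 rad and contact force between the fingers and setting_block below 0.1 N), for 0.2 s.
2. the plunger is pulled clear of the rail while the carriage is still at its first hole (value of joint plunger above 0.008 m and value of joint carriage between -0.01 and 0.01 m and contact force between the fingers and pull_knob above 0.5 N), for 0.05 s.
At the end, for the whole second after the job is handed in: The carriage is in the next hole (travel 50 mm, within 3 mm), the plunger is held pressed home (less than 1.5 mm up) with the fingers on the knob, and the setting block stands untouched and fully down in its own slot (within 3 mm sideways and 2 mm in height) (value of joint carriage between 0.047 and 0.053 m and value of joint plunger below 0.0015 m and contact force between the fingers and pull_knob above 1 N and x of setting_block in the frame of slot between -0.003 and 0.003 m and y of setting_block in the frame of slot between -0.003 and 0.003 m and z of setting_block in the frame of slot below 0.002 m and angle between setting_block's own z axis and vertical below 0.06 rad and contact force between the fingers and setting_block below 0.1 N); the arm keeps its last pose, push and grip.
It fails at once if a stored block, the lens, the pot or the screwdriver is disturbed by more than 20 mm (distance of any of stored_block30, stored_block40, spare_lens, solvent_pot, screwdriver from where it was at the start of the episode above 0.02 m).
It also fails if it takes over 56 s, if anything falls off the work surface, if the arm or the gripper's body presses on something with over 40 N, if the wrist force passes 120 N, or if a joint passes its speed limit or range.

## Robot

A 6-joint arm with a two-finger parallel gripper is mounted at the origin on the work surface. World frame = base frame: x ahead of the robot, y to its left, z up, the work surface at z = 0. Lengths are in m, angles in rad, forces in N, time in s.
With the tool pointing down it reaches from about 0.25 to 0.775 m from the base axis. Payload 4 kg.
Tool frame: the origin (TCP) lies midway between the tips of the shut fingers; the grasp point (between the pads) lies 19 mm behind it; z points along the fingers, y is the direction in which the jaws open and shut (so a half turn about z gives the same grasp; the last joint's range is limited). The gripper opens to 94 mm and grips with 3 to 60 N. Pads are 16 mm wide; open, the fingers measure 119 mm over their backs; the gripper's body (75 mm by 177 mm) begins 78 mm behind the grasp point.
Start: joints at [1.22, 0.087, 1.371, -0, 1.684, -0.103], TCP at [0.135, 0.533, 0.206] pointing down, gripper open.
Joint ranges: [-3.1, 3.1], [-0.76, 2.03], [0.27, 2.55], [-1.08, 4.22], [0.17, 2.65], [-2.57, 2.57]. Speed limits (rad/s): [2.79, 2.79, 3.14, 3.14, 3.14, 3.14].

## Interface

Orientations are given as [roll, pitch, yaw] about the fixed x, y, z axes, in that order (R = Rz(yaw) Ry(pitch) Rx(roll)).
In Python, from bench import robot gives the robot as it stands.
- The arm moves only by the tool servo_tool, never from a script. Its argument "rows" is a list of rows, each a list of 2 entries, a list of its own where there are three numbers: the shift along the tool's x, y, z normalised to -1 to 1, where 1 is 0.08 m, then the turn about the tool's z normalised to -1 to 1, where 1 is pi/2 rad. A call has 1 to 12 rows; each row is the pose to reach, as a shift and turn from the pose commanded when the call began, along the tool's axes at that moment; what a row does not reach only later rows make up. A row lasts 1/12 s, in which the tool goes at most 41.7 mm and 7.16 degrees, less where a joint would pass 70% of its speed; a pose out of reach is approached as far as the arm can. A call with a number of a shift or a turn outside -1 to 1 is refused whole. A call with a gripper value outside its range is refused whole. "grip" is the closure, from -1 (fully open) to 1 (shut), set as the call begins (left out, the last holds). The fingers move at their own pace and stop on an object; the grip force is fixed at half the most. Time passes only in rows, so rows that repeat a pose let the fingers close. It gives the time, the measured TCP pose, the force and the opening at its end, in the units of the state.
- robot.get_obs(): the state, without advancing time (a new reading comes with each control period).
- robot.snapshot(name): name is "scene" or "top" or "wrist"; returns a dict with "pixels" (420x560x3 uint8, red, green, blue), "camera_matrix" (3x3 intrinsics, pixels), "D" ([k1, k2, p1, p2, k3] as OpenCV has them; the pictures are not rectified), "world_from_camera" (4x4, takes a point from camera to world coordinates). Camera axes: x right, y down, z forward; pixel columns grow to the right and rows downward; lengths in m; the calibration is good to about 2 mm. A picture is of the moment at which its call begins. There is no depth.
- robot.close_job(): hands the job in, once; it reports no verdict.
The state is a dict: "time": time; "joint_positions": joint angles; "qvel": joint speeds; "joint_torque": joint torques, N m; "tool_pos": TCP position; "ee_rot": TCP orientation; "wrist_force": force on the tool from outside, world axes, zero at the start; "wrist_torque": the same for the moment, N m; "width": finger opening in m.
Only numpy, scipy, OpenCV 4.12 (cv2) and the standard library are available. Lean on these libraries where they do the work, as an engineer would, in place of code of your own. Each camera call takes 0.05 s, during which the arm holds its last target.

## Working session

There is one attempt and no reset: what is moved stays moved. The work goes in short steps, Python scripts to look and compute and a tool call to move; the robot and the scene stay as the last step left them, time stands still between calls to the robot, and variables do not carry over. Pictures are saved under pics/ and viewed, and the job is handed in when it is done.

Besides the shell and the picture viewer there is one more tool, called after "Call:" as name(argument=value, ...) on one line, values as JSON. servo_tool: Moves the arm, as the interface text tells. Its arguments: {"type":"object","properties":{"rows":{"type":"array"},"grip":{"type":"number"}},"required":["rows"]}

```bash
ls; mkdir -p pics; python3 - <<'E'
from bench import robot
import cv2
o=robot.get_obs()
for k in o: print(k,o[k])
for n in ["scene","top","wrist"]:
    s=robot.snapshot(n)
    cv2.imwrite(f"pics/{n}0.png",s["pixels"][:,:,::-1])
    print(n,s["camera_matrix"],s["D"],s["world_from_camera"])
E
```

```text
pics
time 0.0
joint_positions [ 1.21991162e+00  8.79263864e-02  1.37224243e+00 -8.49314355e-06
  1.68355156e+00 -1.03142556e-01]
qvel [-0.00183321  0.00185511 -0.00126098 -0.00032909 -0.00110103  0.0003325 ]
joint_torque [-4.98987254e-05 -3.40170264e+01 -3.02433550e+01  7.18436809e-02
  3.29012051e-02 -2.00034065e-04]
tool_pos [0.13471444 0.53269679 0.20432579]
ee_rot [-3.13947537e+00 -2.10672928e-04  2.89384933e+00]
wrist_force [0.87716965 0.37684907 0.42064406]
wrist_torque [0.00914191 0.01453624 0.03047756]
width 0.0939417959611094
scene [[541.48251862   0.         281.91212491]
 [  0.         541.48251862 201.30169247]
 [  0.           0.           1.        ]] [-0.06301001  0.          0.          0.          0.        ] [[-2.12515325e-01  8.21363606e-01 -5.29338326e-01  1.18669866e+00]
 [ 9.77157726e-01  1.78562690e-01 -1.15230833e-01  1.60895184e-01]
 [-1.26336974e-04 -5.41735353e-01 -8.40549101e-01  9.69825727e-01]
 [ 0.00000000e+00  0.00000000e+00  0.00000000e+00  1.00000000e+00]]
top [[456.63160409   0.         276.37268784]
 [  0.         456.63160409 216.83427581]
 [  0.           0.           1.        ]] [0.0077514 0.        0.        0.        0.       ] [[ 0.01703308 -0.9854426   0.16915305  0.45055002]
 [-0.99927484 -0.02253982 -0.03068801  0.05844915]
 [ 0.03405395 -0.16850767 -0.98511192  0.97471152]
 [ 0.          0.          0.          1.        ]]
wrist [[322.80128976   0.         277.03027056]
 [  0.         322.80128976 212.30164088]
 [  0.           0.           1.        ]] [0.00409798 0.         0.         0.         0.        ] [[ 2.45950248e-01  9.41003304e-01  2.32424736e-01  6.79069433e-02]
 [ 9.69282274e-01 -2.38628234e-01 -5.95687828e-02  5.49823565e-01]
 [-5.91317098e-04  2.39936133e-01 -9.70788495e-01  3.84107729e-01]
 [ 0.00000000e+00  0.00000000e+00  0.00000000e+00  1.00000000e+00]]
```

View pics/scene0.png

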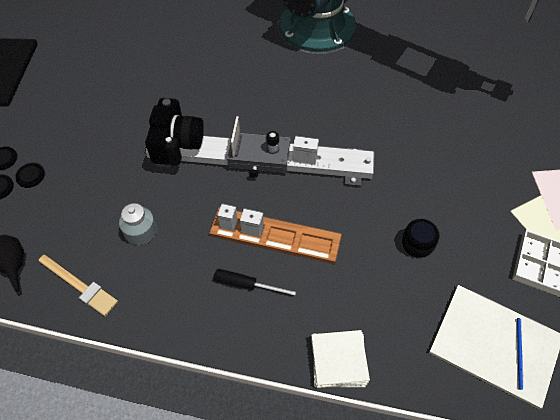

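View pics/top0.png

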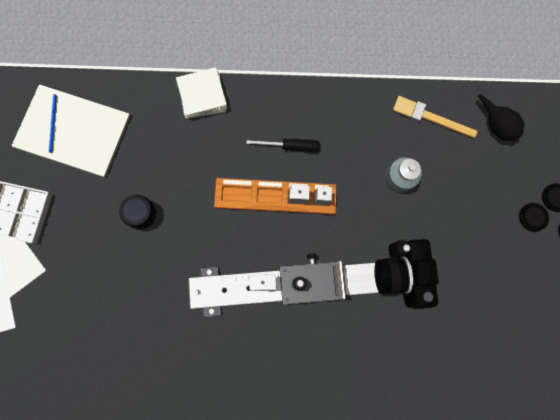

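View pics/wrist0.png

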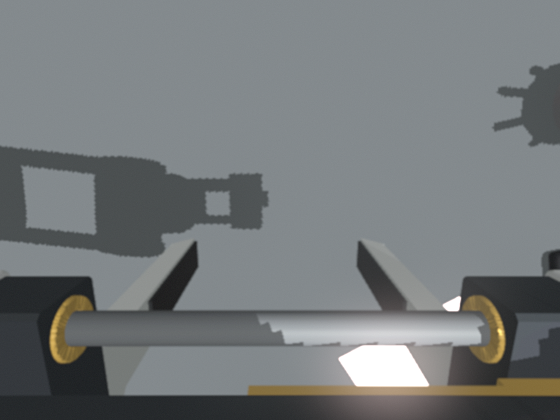

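The top view shows the rail at about (190–380, 290), carriage at (312, 284), setting block at (263, 284), case at (275, 196). I'll zoom in for accurate corners.

```bash
python3 - <<'E'
import cv2
a=cv2.imread("pics/top0.png")
def c(im,x0,x1,y0,y1,f,n): cv2.imwrite(n,cv2.resize(im[y0:y1,x0:x1],None,fx=f,fy=f,interpolation=cv2.INTER_CUBIC))
c(a,205,345,170,220,5.7,"pics/tc.png")
c(a,185,345,245,325,5,"pics/tr.png")
b=cv2.imread("pics/scene0.png")
c(b,205,345,195,270,5.7,"pics/sc.png")
c(b,220,380,115,190,5,"pics/sr.png")
E
```

```text
(no output)
```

View pics/tc.png

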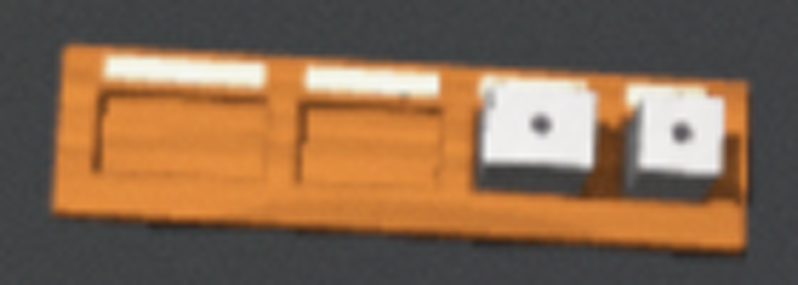

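View pics/tr.png

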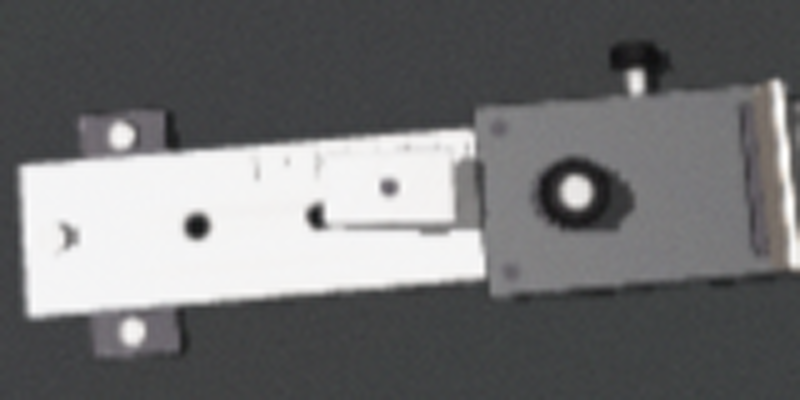

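View pics/sc.png

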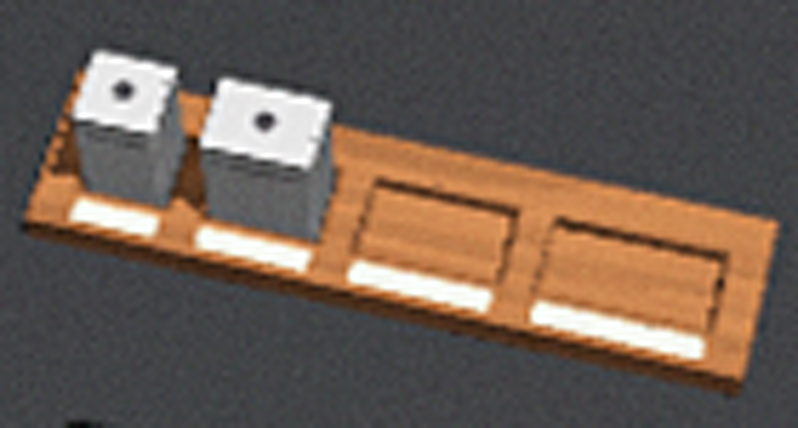

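View pics/sr.png

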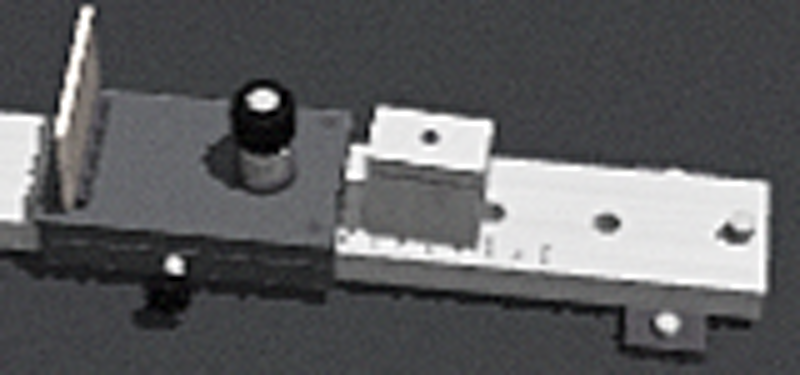

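```bash
cat > h.py <<'E'
import numpy as np, cv2, json, os
from bench import robot
def snap(n,f=None):
    s=robot.snapshot(n)
    if f: cv2.imwrite(f,s["pixels"][:,:,::-1])
    return {k:(np.array(v)) for k,v in s.items()}
def ray(s,uv):
    p=cv2.undistortPoints(np.array(uv,float).reshape(-1,1,2),s["camera_matrix"],s["D"])[:,0]
    d=np.c_[p,np.ones(len(p))]@s["world_from_camera"][:3,:3].T
    return s["world_from_camera"][:3,3],d
def plane(s,uv,z):
    o,d=ray(s,uv); t=(z-o[2])/d[:,2]; return o+d*t[:,None]
def tri(s1,u1,s2,u2):
    o1,d1=ray(s1,[u1]);o2,d2=ray(s2,[u2]);d1=d1[0];d2=d2[0]
    A=np.c_[d1,-d2];t=np.linalg.lstsq(A,o2-o1,rcond=None)[0]
    a=o1+t[0]*d1;b=o2+t[1]*d2
    return (a+b)/2,np.linalg.norm(a-b)
def proj(s,P):
    T=np.linalg.inv(s["world_from_camera"])
    return cv2.projectPoints(np.array(P,float).reshape(-1,3),cv2.Rodrigues(T[:3,:3])[0],T[:3,3],s["camera_matrix"],s["D"])[0][:,0]
E
cat > m.py <<'E'
from h import *
t=snap("top");s=snap("scene")
def cr(u,x0,y0,f): return (np.array(u,float)+.5)/f-.5+[x0,y0]
def cen(S,uv,r,dark):
    g=cv2.cvtColor(S["pixels"],cv2.COLOR_RGB2GRAY).astype(float)
    x,y=np.round(uv).astype(int); w=g[y-r:y+r+1,x-r:x+r+1]
    m=np.median(w) ; W=np.clip((m-w-30) if dark else (w-m-30),0,None)
    yy,xx=np.mgrid[y-r:y+r+1,x-r:x+r+1]
    return np.array([(W*xx).sum(),(W*yy).sum()])/W.sum()
tc=lambda u:cr(u,205,170,5.7); tr=lambda u:cr(u,185,245,5); sc=lambda u:cr(u,205,195,5.7); sr=lambda u:cr(u,220,115,5)
for n,a,b in [("b30",tc((681,132)),sc((123,91))),("b40",tc((541,124)),sc((264,122))),("blk",tr((389,187)),sr((430,136)))]:
    a2=cen(t,a,2,True); b2=cen(s,b,2,True)
    P,e=tri(t,a2,s,b2); zt=.062 if n[0:2] in("b3","b4") else .086
    print(n,a,a2,b,b2,P,e,"planes",plane(t,[a2],zt)[0],plane(s,[b2],zt)[0])
a=tr((575,190));b=sr((262,100)); print("knob",tri(t,a,s,b),plane(t,[a],.091),plane(s,[b],.091))
for nm,S,cs in [("caseT",t,tc(np.array([(65,45),(748,82),(745,250),(52,213)]))),("caseS",s,sc(np.array([(740,384),(24,225),(85,70),(778,222)]))),
  ("slotT",t,tc(np.array([(300,100),(443,107),(440,188),(298,183)]))),("slotS",s,sc(np.array([(495,285),(350,262),(375,182),(518,210)])))]:
    P=plane(S,cs,.014); print(nm,P[:,:2].round(4).tolist(),P.mean(0))
P=plane(t,tr(np.array([(197,226),(575,190)])),.03);print("hole130",P[0])
P=plane(t,tr(np.array([(20,165),(29,318),(472,130),(484,283)])),.03);print("rail",P)
P=plane(s,sr(np.array([(606,222)])),.03);print("hole130 s",P[0])
P=plane(t,tr(np.array([(328,155),(455,150),(455,220),(325,223)])),.086);print("blk top",P.round(4).tolist(),P.mean(0))
P=plane(s,sr(np.array([(376,107),(492,120),(488,174),(368,158)])),.086);print("blk s",P.round(4).tolist(),P.mean(0))
E
python3 m.py
```

```text
b30 [324.06140351 192.74561404] [324.01897019 192.8699187 ] [226.16666667 210.55263158] [226.18008475 210.33474576] [ 0.65933034 -0.06675922  0.0623621 ] 0.0005039191642988562 planes [ 0.65945711 -0.06706084  0.062     ] [ 0.65910979 -0.0665934   0.062     ]
b40 [299.5        191.34210526] [299.33976834 191.42084942] [250.90350877 215.99122807] [251.00145138 215.76197388] [ 0.66110181 -0.01587432  0.06240704] 0.0006416826700264932 planes [ 0.66124798 -0.01622635  0.062     ] [ 0.66084296 -0.0156307   0.062     ]
blk [262.4 282. ] [262.29663609 282.03058104] [305.6 141.8] [305.55762082 141.96034696] [0.47508786 0.05617397 0.0856309 ] 0.000927648976894456 planes [0.47514111 0.05571563 0.086     ] [0.47532411 0.05667733 0.086     ]
knob (array([ 0.47515896, -0.01555817,  0.09133701]), np.float64(0.0005923439528499731)) [[ 0.47520968 -0.01588093  0.091     ]] [[ 0.47486621 -0.01532834  0.091     ]]
caseT [[0.6986, 0.1603], [0.6909, -0.0994], [0.6258, -0.0979], [0.6338, 0.1626]] [0.66228058 0.03139159 0.014     ]
caseS [[0.7012, 0.1605], [0.6933, -0.098], [0.626, -0.0945], [0.6352, 0.1634]] [0.66389939 0.03285589 0.014     ]
slotT [[0.6795, 0.0709], [0.6782, 0.0168], [0.6469, 0.0174], [0.6475, 0.0709]] [0.66302083 0.04401694 0.014     ]
slotS [[0.6813, 0.0703], [0.6831, 0.0186], [0.6495, 0.0199], [0.6499, 0.0722]] [0.665972   0.04522537 0.014     ]
hole130 [0.45964638 0.13310794 0.03      ]
rail [[0.48296913 0.20593224 0.03      ]
 [0.42188256 0.19928204 0.03      ]
 [0.50060223 0.02169461 0.03      ]
 [0.43875975 0.0158105  0.03      ]]
hole130 s [0.46055249 0.13404132 0.03      ]
blk top [[0.487, 0.0793, 0.086], [0.4898, 0.0303, 0.086], [0.4631, 0.0299, 0.086], [0.4611, 0.0798, 0.086]] [0.47525114 0.05481657 0.086     ]
blk s [[0.4643, 0.0315, 0.086], [0.4609, 0.0805, 0.086], [0.4896, 0.084, 0.086], [0.4919, 0.0337, 0.086]] [0.47666776 0.05741774 0.086     ]
```

The first pass gave these poses, with both views agreeing within about 1.5 mm:
- **Block:** (0.475, 0.056), yaw about 0.05.
- **Slot:** (0.663, 0.045), yaw about -0.03.
- **Knob:** (0.475, -0.0156).

Next I turn the wrist while moving over.

Call:
servo_tool(rows=[[[-0.1, -0.1, 0], 0.07], [[-0.2, -0.2, 0], 0.14], [[-0.3, -0.3, 0], 0.21], [[-0.4, -0.4, 0], 0.28], [[-0.5, -0.5, 0], 0.35], [[-0.6, -0.55, 0], 0.42], [[-0.7, -0.6, 0], 0.49], [[-0.8, -0.7, 0], 0.56], [[-0.9, -0.75, 0], 0.63], [[-1, -0.8, 0], 0.7], [[-1, -0.85, 0], 0.77], [[-1, -0.85, 0], 0.81]], grip=-1)

```text
time: 1.25
tool_pos: [0.1961, 0.4469, 0.2055]
ee_rot: [-3.142, 0.0, 1.616]
wrist_force: [-0.0, 0.7, -0.1]
width: 0.0938
```

Call:
servo_tool(rows=[[[-0.2, 0.14, 0], 0], [[-0.45, 0.3, 0], 0], [[-0.75, 0.5, 0], 0], [[-1, 0.7, 0], 0]])

```text
time: 1.58
tool_pos: [0.256, 0.3695, 0.2054]
ee_rot: [3.142, 0.0, 1.622]
wrist_force: [-0.2, 0.3, -0.0]
width: 0.094
```

Call:
servo_tool(rows=[[[-0.3, 0.2, 0], 0], [[-0.6, 0.4, 0], 0], [[-0.85, 0.6, 0], 0], [[-1, 0.7, 0], 0]])

```text
time: 1.92
tool_pos: [0.3171, 0.2916, 0.2055]
ee_rot: [3.141, 0.001, 1.619]
wrist_force: [0.7, 0.8, -0.5]
width: 0.0943
```

Call:
servo_tool(rows=[[[-0.3, 0.2, 0], 0], [[-0.6, 0.4, 0], 0], [[-0.85, 0.6, 0], 0], [[-1, 0.7, 0], 0]])

```text
time: 2.25
tool_pos: [0.377, 0.2145, 0.2054]
ee_rot: [3.141, 0.001, 1.619]
wrist_force: [-0.1, 0.4, 0.8]
width: 0.0938
```

Call:
servo_tool(rows=[[[-0.3, 0.2, 0], 0], [[-0.6, 0.4, 0], 0], [[-0.85, 0.6, 0], 0], [[-1, 0.7, 0], 0]])

```text
time: 2.58
tool_pos: [0.437, 0.1374, 0.2052]
ee_rot: [3.141, 0.001, 1.619]
wrist_force: [-0.0, 0.1, 0.4]
width: 0.0939
```

Call:
servo_tool(rows=[[[-0.3, 0.2, 0], 0], [[-0.6, 0.4, 0], 0], [[-0.8, 0.55, 0], 0], [[-0.8, 0.55, 0], 0], [[-0.8, 0.55, 0], 0]])

```text
time: 3.0
tool_pos: [0.4829, 0.0772, 0.205]
ee_rot: [-3.14, -0.001, 1.62]
wrist_force: [-0.3, 0.5, -0.8]
width: 0.0938
```

```bash
python3 - <<'E'
from h import *
s=snap("wrist","pics/w1.png")
print(s["world_from_camera"])
print(proj(s,[[.475,.056,.086],[.475,-.0156,.091],[.663,.045,.014]]))
E
```

```text
[[ 9.98846397e-01  4.66974182e-02  1.11904157e-02  4.79904793e-01]
 [ 4.80189209e-02 -9.70169749e-01 -2.37623317e-01  1.46004724e-01]
 [-2.39792680e-04  2.37886546e-01 -9.71292919e-01  3.84742483e-01]
 [ 0.00000000e+00  0.00000000e+00  0.00000000e+00  1.00000000e+00]]
[[267.54872545 228.90729984]
 [264.47097066 298.77623316]
 [426.06300639 227.65243824]]
```

View pics/w1.png

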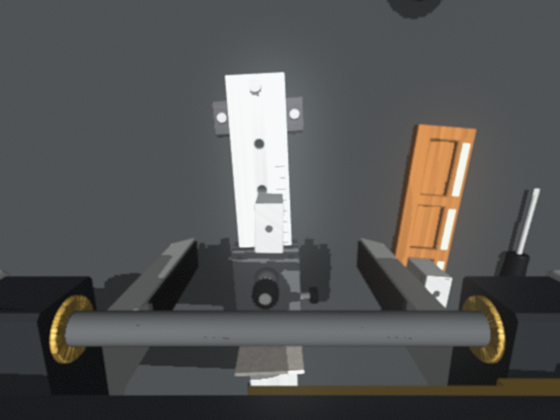

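```bash
python3 - <<'E'
import cv2
a=cv2.imread("pics/w1.png")
c=lambda x0,x1,y0,y1,f,n: cv2.imwrite(n,cv2.resize(a[y0:y1,x0:x1],None,fx=f,fy=f,interpolation=cv2.INTER_CUBIC))
c(230,310,180,255,8,"pics/w1a.png"); c(390,480,120,275,4,"pics/w1b.png")
E
```

```text
(no output)
```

View pics/w1a.png

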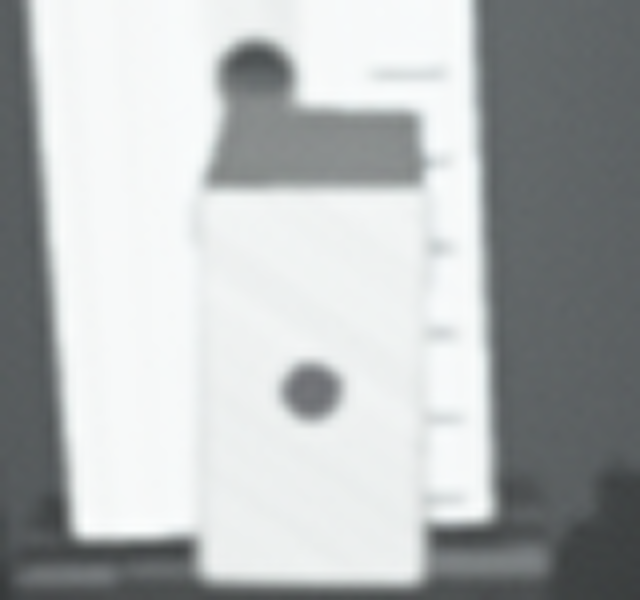

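View pics/w1b.png

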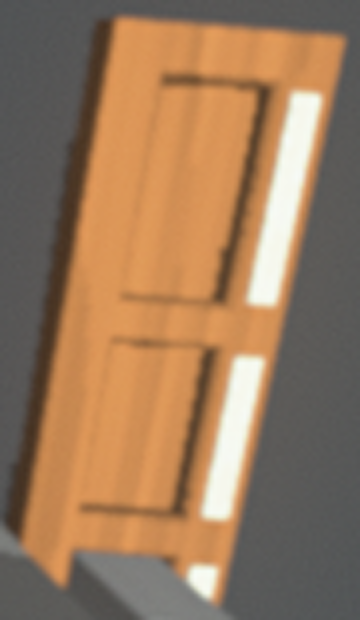

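```bash
python3 - <<'E'
from h import *
s=snap("wrist")
cr=lambda u,x0,y0,f:(np.array(u,float)+.5)/f-.5+[x0,y0]
P=plane(s,cr([(207,187),(424,187),(426,583),(200,580),(311,390)],230,180,8),.086)
print("blk",P.round(4).tolist(),P[:4].mean(0)); 
for a,b in((3,0),(2,1)): d=P[b]-P[a]; print(np.arctan2(-d[0],d[1]),np.linalg.norm(d))
d=P[1]-P[0]; print(np.arctan2(d[1],d[0]))
P=plane(s,cr([(113,342),(215,347),(185,516),(82,508)],390,120,4),.014)
print("slot50",P.round(4).tolist(),P.mean(0))
P=plane(s,cr([(163,78),(268,85),(220,300),(122,296)],390,120,4),.014)
print("slot60",P.round(4).tolist(),P.mean(0))
P=plane(s,cr([(293,92),(322,95),(277,305),(247,303),(236,356),(265,357),(229,519),(203,517)],390,120,4),.014)
print("labels",P.round(4).tolist(),P[:4].mean(0),P[4:].mean(0))
P=plane(s,cr([(115,16),(345,38)],390,120,4),.014);print("end",P)
P=plane(s,[(259,143.5)],.03);print("hole180",P)
E
```

```text
blk [[0.4621, 0.0817, 0.086], [0.4878, 0.083, 0.086], [0.4907, 0.0333, 0.086], [0.4629, 0.0323, 0.086], [0.4755, 0.0573, 0.086]] [0.47589611 0.05756061 0.086     ]
0.01611545290724063 0.049389833694034053
0.05841215036274153 0.04975698204788529
0.04940087222218677
slot50 [[0.6489, 0.0728, 0.014], [0.679, 0.0728, 0.014], [0.6789, 0.0201, 0.014], [0.6473, 0.0211, 0.014]] [0.66353252 0.04672424 0.014     ]
slot60 [[0.6512, 0.1487, 0.014], [0.6808, 0.1482, 0.014], [0.678, 0.0868, 0.014], [0.6494, 0.0866, 0.014]] [0.66486338 0.11759258 0.014     ]
labels [[0.6882, 0.1467, 0.014], [0.6964, 0.1462, 0.014], [0.6949, 0.0862, 0.014], [0.686, 0.0863, 0.014], [0.6856, 0.0704, 0.014], [0.6942, 0.0705, 0.014], [0.6924, 0.0198, 0.014], [0.6844, 0.0201, 0.014]] [0.69138265 0.11635405 0.014     ] [0.6891707 0.045218  0.014    ]
end [[0.63522541 0.16468466 0.014     ]
 [0.6998288  0.16190787 0.014     ]]
hole180 [[0.46055999 0.13503581 0.03      ]]
```

Call:
servo_tool(rows=[[[-0.1, -0.05, 0.1], 0], [[-0.25, -0.11, 0.4], 0], [[-0.25, -0.11, 0.7], 0], [[-0.25, -0.11, 1], 0], [[-0.25, -0.11, 1], 0], [[-0.25, -0.11, 1], 0]])

```text
time: 3.6
tool_pos: [0.4733, 0.0576, 0.1242]
ee_rot: [-3.138, -0.0, 1.622]
wrist_force: [1.1, 0.6, -0.0]
width: 0.0942
```

Call:
servo_tool(rows=[[[0, 0, 0.2], 0], [[0, 0, 0.4], 0], [[0, 0, 0.6], 0], [[0, 0, 0.8], 0], [[0, 0, 0.97], 0], [[0, 0, 0.97], 0], [[0, 0, 0.97], 0]])

```text
time: 4.18
tool_pos: [0.4757, 0.0576, 0.0491]
ee_rot: [3.14, -0.0, 1.622]
wrist_force: [-0.7, 0.2, 0.9]
width: 0.094
```

Call:
servo_tool(rows=[[[0, 0, 0], 0], [[0, 0, 0], 0], [[0, 0, 0], 0], [[0, 0, 0], 0], [[0, 0, 0], 0], [[0, 0, 0], 0], [[0, 0, 0], 0], [[0, 0, 0], 0], [[0, 0, 0], 0], [[0, 0, 0], 0]], grip=1)

```text
time: 5.02
tool_pos: [0.4751, 0.0573, 0.0478]
ee_rot: [-3.141, -0.0, 1.621]
wrist_force: [0.4, -0.7, 0.0]
width: 0.0308
```

Call:
servo_tool(rows=[[[0, 0, 0], 0], [[0, 0, 0], 0], [[0, 0, 0], 0], [[0, 0, 0], 0]])

```text
time: 5.35
tool_pos: [0.4752, 0.0574, 0.0478]
ee_rot: [3.141, -0.0, 1.622]
wrist_force: [1.0, -0.4, 0.1]
width: 0.0279
```

Call:
servo_tool(rows=[[[0, 0, -0.1], 0], [[0, 0, -0.3], 0], [[0, 0, -0.5], 0], [[0, 0, -0.7], 0], [[0, 0, -0.7], 0], [[0, 0, -0.7], 0]])

```text
time: 5.85
tool_pos: [0.4756, 0.0573, 0.1046]
ee_rot: [3.14, 0.0, 1.621]
wrist_force: [0.5, -0.1, -2.6]
width: 0.0279
```

Call:
servo_tool(rows=[[[0, 0.2, 0], 0], [[0, 0.4, 0], 0], [[-0.1, 0.6, 0], 0], [[-0.13, 0.8, 0], 0], [[-0.13, 1, 0], 0]])

```text
time: 6.27
tool_pos: [0.555, 0.0504, 0.1017]
ee_rot: [-3.138, 0.0, 1.621]
wrist_force: [-0.3, 0.8, -1.9]
width: 0.0274
```

Call:
servo_tool(rows=[[[0, 0.25, 0], 0.02], [[0, 0.5, 0], 0.05], [[-0.1, 0.7, 0], 0.05], [[-0.13, 0.9, 0], 0.05], [[-0.13, 1, 0], 0.05], [[-0.13, 1, 0], 0.05], [[-0.13, 1, 0], 0.05]])

```text
time: 6.85
tool_pos: [0.6349, 0.0449, 0.1023]
ee_rot: [-3.138, -0.0, 1.543]
wrist_force: [0.2, 0.3, -1.5]
width: 0.0278
```

Call:
servo_tool(rows=[[[0, 0.2, 0], 0], [[0.02, 0.35, 0.1], 0], [[0.02, 0.35, 0.3], 0], [[0.02, 0.35, 0.5], 0], [[0.02, 0.35, 0.62], 0], [[0.02, 0.35, 0.62], 0], [[0.02, 0.35, 0.62], 0]])

```text
time: 7.43
tool_pos: [0.6628, 0.0457, 0.0536]
ee_rot: [-3.139, -0.0, 1.543]
wrist_force: [-0.5, -0.2, -1.8]
width: 0.0278
```

```bash
python3 - <<'E'
from h import *
for n in("top","scene","wrist"):
    s=snap(n,f"pics/{n}2.png")
    a=s["pixels"][:,:,::-1]
    if n=="wrist": c=a[180:420,180:400];f=3
    elif n=="top": c=a[165:225,205:345];f=5.7
    else: c=a[170:270,205:345];f=5.7
    cv2.imwrite(f"pics/{n}2c.png",cv2.resize(c,None,fx=f,fy=f,interpolation=cv2.INTER_CUBIC))
print(robot.get_obs()["tool_pos"],robot.get_obs()["ee_rot"])
E
```

```text
[0.66470389 0.04554136 0.05598775] [ 3.13889820e+00 -1.54431055e-04  1.54301895e+00]
```

View pics/wrist2.png

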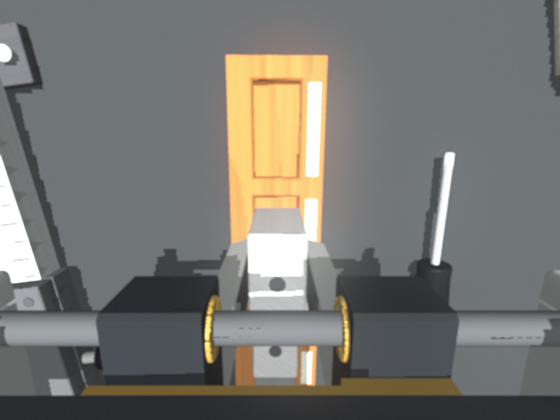

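View pics/top2c.png

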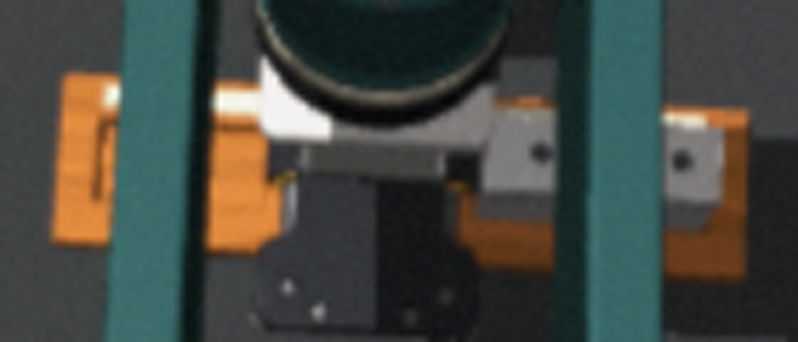

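View pics/scene2c.png

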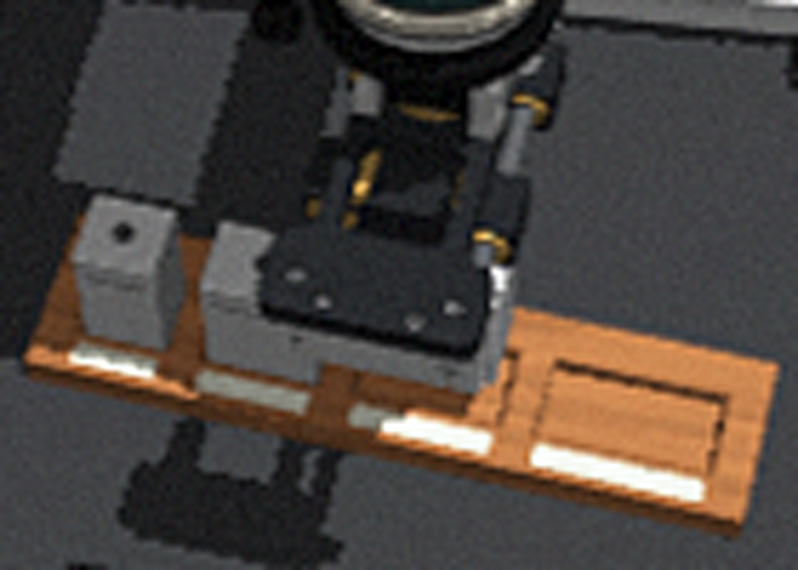

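```bash
python3 - <<'E'
import cv2
a=cv2.imread("pics/wrist2.png")
c=lambda x0,x1,y0,y1,f,n: cv2.imwrite(n,cv2.resize(a[y0:y1,x0:x1],None,fx=f,fy=f,interpolation=cv2.INTER_CUBIC))
c(220,340,45,215,3.5,"pics/w2a.png"); c(225,335,200,390,4,"pics/w2b.png")
E
```

```text
(no output)
```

View pics/w2a.png

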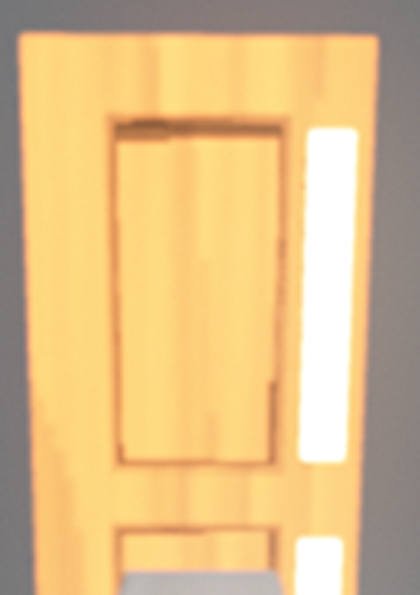

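View pics/w2b.png

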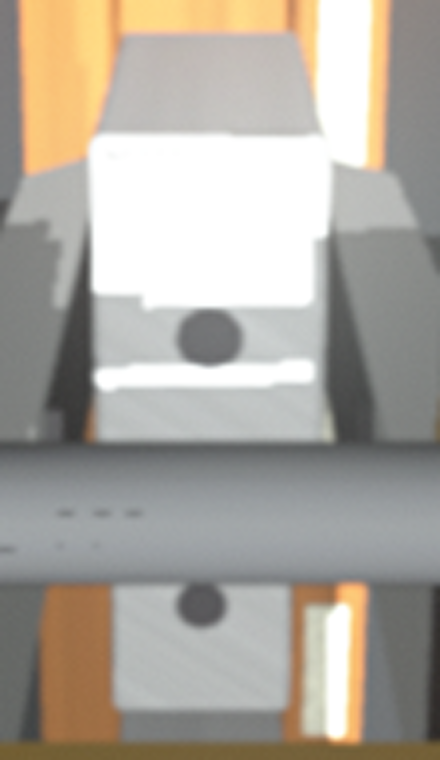

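```bash
python3 - <<'E'
from h import *
s=snap("wrist"); print(robot.get_obs()["tool_pos"], s["world_from_camera"][:3,3])
A=lambda u:(np.array(u,float)+.5)/3.5-.5+[220,45]
B=lambda u:(np.array(u,float)+.5)/4-.5+[225,200]
P=plane(s,A([(108,116),(287,118),(278,465),(117,463)]),.014);print("slot60",P[:,:2].round(4).tolist(),P.mean(0))
P=plane(s,A([(113,528),(278,528)]),.014);print("slot50 far edge",P[:,:2].round(4).tolist())
P=plane(s,A([(19,35),(379,37)]),.014);print("case end",P[:,:2].round(4).tolist(),P.mean(0))
P=plane(s,A([(31,400),(366,400)]),.014);print("case mid",P[:,:2].round(4).tolist(),P.mean(0))
P=plane(s,B([(202,605)]),.062);print("b40 dot",P)
for zb in(.034,.037,.040):
  P=plane(s,B([(209,337),(92,135),(328,135)]),zb+.056);print(zb,"dot",P[0],P[1:].mean(0), P[2]-P[1])
  P=plane(s,B([(118,34),(300,34)]),zb);print("  bottom edge",P[:,:2],P.mean(0))
E
```

```text
[0.66476345 0.04551744 0.05603751] [0.66625732 0.1144676  0.2356585 ]
slot60 [[0.651, 0.1493], [0.6838, 0.1481], [0.6814, 0.0843], [0.6497, 0.0856]] [0.66648036 0.11683714 0.014     ]
slot50 far edge [[0.6483, 0.0727], [0.6812, 0.0717]]
case end [[0.6357, 0.1634], [0.7005, 0.1612]] [0.66809527 0.16229377 0.014     ]
case mid [[0.6336, 0.0984], [0.6986, 0.0965]] [0.66611674 0.09742675 0.014     ]
b40 dot [[ 0.66196494 -0.01631969  0.062     ]]
0.034 dot [0.664647   0.04255394 0.09      ] [0.66551242 0.0684962  0.09      ] [ 0.02784481 -0.00082506  0.        ]
  bottom edge [[0.65096382 0.06818846]
 [0.68012548 0.06733307]] [0.66554465 0.06776076 0.034     ]
0.037 dot [0.66468017 0.04403509 0.093     ] [0.66552776 0.06944303 0.093     ] [ 0.02727131 -0.00080807  0.        ]
  bottom edge [[0.65119134 0.06887694]
 [0.67991917 0.06803427]] [0.66555525 0.06845561 0.037     ]
0.04 dot [0.66471334 0.04551623 0.096     ] [0.66554311 0.07038986 0.096     ] [ 0.02669782 -0.00079107  0.        ]
  bottom edge [[0.65141886 0.06956542]
 [0.67971286 0.06873547]] [0.66556586 0.06915045 0.04      ]
```

Call:
servo_tool(rows=[[[0.012, -0.005, 0.05], 0], [[0.012, -0.005, 0.12], 0], [[0.012, -0.005, 0.2], 0], [[0.012, -0.005, 0.26], 0], [[0.012, -0.005, 0.29], 0], [[0.012, -0.005, 0.31], 0], [[0.012, -0.005, 0.33], 0], [[0.012, -0.005, 0.33], 0], [[0.012, -0.005, 0.33], 0]])

```text
time: 8.38
tool_pos: [0.6637, 0.0465, 0.028]
ee_rot: [3.141, -0.0, 1.543]
wrist_force: [0.0, 0.1, -1.4]
width: 0.0277
```

Call:
servo_tool(rows=[[[0, 0, 0.01], 0], [[0, 0, 0.02], 0], [[0, 0, 0.03], 0], [[0, 0, 0.04], 0], [[0, 0, 0.04], 0], [[0, 0, 0.04], 0]])

```text
time: 8.88
tool_pos: [0.6636, 0.0465, 0.0246]
ee_rot: [-3.141, -0.0, 1.543]
wrist_force: [-0.2, 0.5, -3.1]
width: 0.0277
```

Call:
servo_tool(rows=[[[0, 0, 0.01], 0], [[0, 0, 0.02], 0], [[0, 0, 0.03], 0], [[0, 0, 0.03], 0], [[0, 0, 0.03], 0]])

```text
time: 9.3
tool_pos: [0.6639, 0.0465, 0.0239]
ee_rot: [3.141, -0.0, 1.543]
wrist_force: [-2.4, -0.0, 5.1]
width: 0.0283
```

Call:
servo_tool(rows=[[[0, 0, 0], 0], [[0, 0, 0], 0], [[0, 0, 0], 0], [[0, 0, 0], 0]], grip=0)

```text
time: 9.63
tool_pos: [0.6636, 0.0464, 0.0218]
ee_rot: [-3.141, -0.0, 1.543]
wrist_force: [-0.3, 1.1, -1.6]
width: 0.0467
```

```bash
python3 - <<'E'
from h import *
print(robot.get_obs()["width"],robot.get_obs()["tool_pos"])
for n in("top","scene","wrist"):
    s=snap(n,f"pics/{n}3.png")
    a=s["pixels"][:,:,::-1]
    if n=="wrist": c=a[30:400,200:350];f=1.6
    elif n=="top": c=a[165:225,205:345];f=5.7
    else: c=a[185:280,205:345];f=5.7
    cv2.imwrite(f"pics/{n}3c.png",cv2.resize(c,None,fx=f,fy=f,interpolation=cv2.INTER_CUBIC))
E
```

```text
0.046690371858485895 [0.66361436 0.04640594 0.02183837]
```

View pics/scene3c.png

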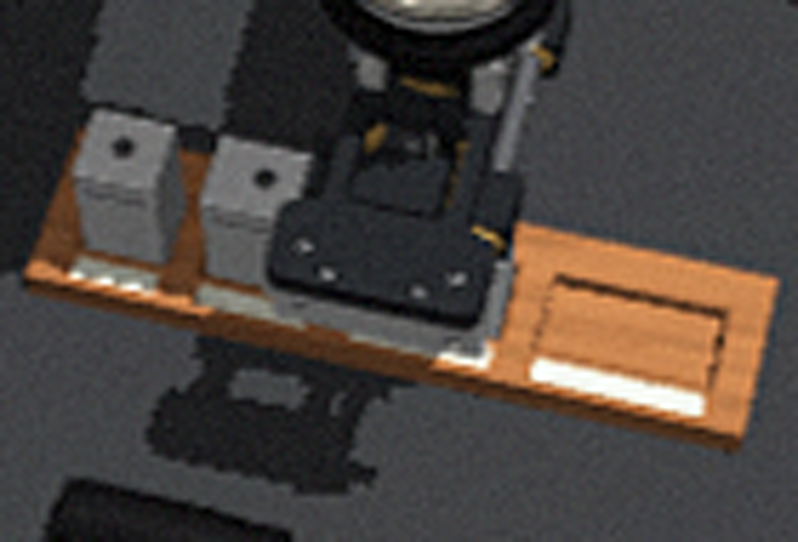

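View pics/wrist3.png

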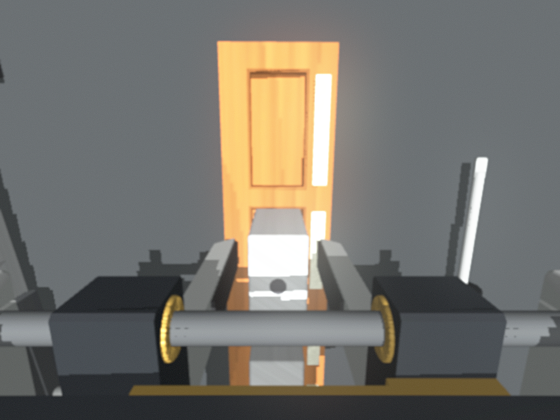

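Call:
servo_tool(rows=[[[0, 0, -0.1], 0], [[0, 0, -0.3], 0], [[0, 0, -0.5], 0], [[0, 0, -0.7], 0], [[0, 0, -0.9], 0], [[0, 0, -1], 0], [[0, 0, -1], 0], [[0, 0, -1], 0]])

```text
time: 10.45
tool_pos: [0.6639, 0.0464, 0.1028]
ee_rot: [3.14, -0.0, 1.543]
wrist_force: [-0.7, -1.2, -0.7]
width: 0.0471
```

Call:
servo_tool(rows=[[[0, -0.1, -0.2], 0], [[0, -0.3, -0.4], 0], [[0, -0.6, -0.4], 0], [[0, -0.8, -0.4], 0], [[0, -1, -0.4], 0]], grip=-0.3)

```text
time: 10.87
tool_pos: [0.582, 0.0487, 0.1329]
ee_rot: [-3.139, -0.0, 1.543]
wrist_force: [-0.3, 0.4, 0.7]
width: 0.0613
```

```bash
python3 - <<'E'
from h import *
print(robot.get_obs()["width"],robot.get_obs()["tool_pos"])
for n in("top","scene","wrist"):
    s=snap(n,f"pics/{n}4.png")
    a=s["pixels"][:,:,::-1]
    if n=="wrist": c=a[30:400,300:560];f=2
    elif n=="top": c=a[165:225,205:345];f=5.7
    else: c=a[185:280,205:345];f=5.7
    cv2.imwrite(f"pics/{n}4c.png",cv2.resize(c,None,fx=f,fy=f,interpolation=cv2.INTER_CUBIC))
E
```

```text
0.061267157994948626 [0.58200309 0.04870325 0.13285907]
```

View pics/scene4c.png

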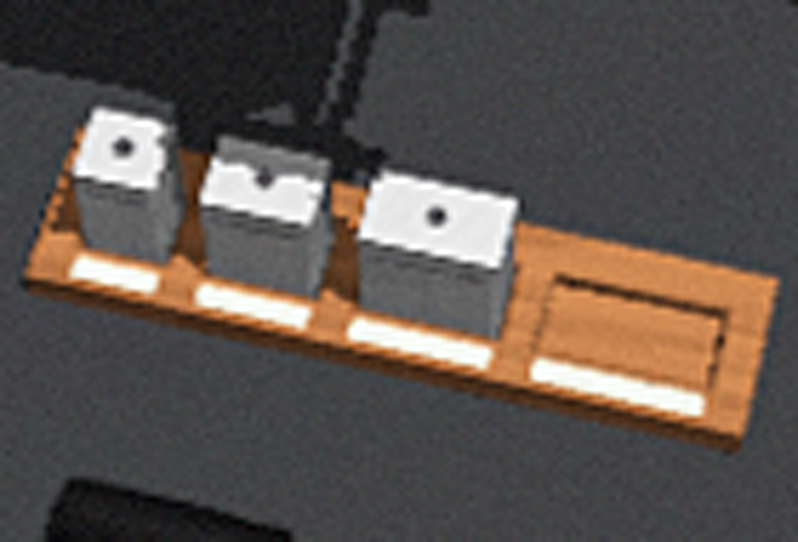

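View pics/top4c.png

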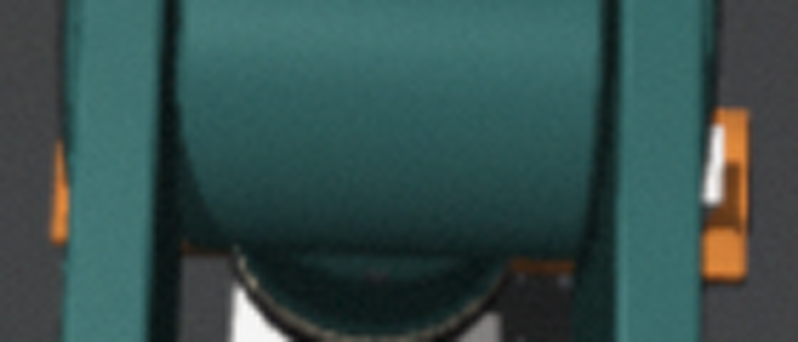

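View pics/wrist4.png

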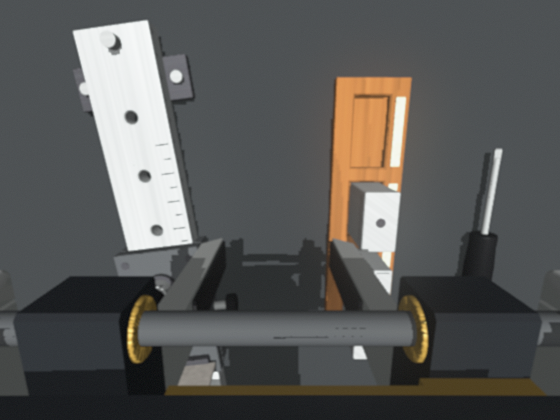

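```bash
python3 - <<'E'
from h import *
s=snap("scene");w=snap("wrist")
A=lambda u:(np.array(u,float)+.5)/5.7-.5+[205,185]
print(plane(s,A([(123,147),(264,177),(437,216)]),.062))
print(tri(s,A((437,216)),w,(381,223)), plane(w,[(381,223)],.062))
P=plane(s,A([(375,171),(519,200),(505,268),(358,237)]),.062);print(P,P.mean(0))
E
```

```text
[[ 0.65921067 -0.066593    0.062     ]
 [ 0.66061298 -0.0158862   0.062     ]
 [ 0.66317454  0.04561044  0.062     ]]
(array([0.66587736, 0.04616982, 0.0667072 ]), np.float64(7.774251225590012e-05)) [[0.66740722 0.04476391 0.062     ]]
[[0.65013419 0.02090368 0.062     ]
 [0.65099663 0.07169723 0.062     ]
 [0.67821684 0.07240416 0.062     ]
 [0.67697688 0.02113541 0.062     ]] [0.66408113 0.04653512 0.062     ]
```

Call:
servo_tool(rows=[[[-0.2, -0.2, 0], 0], [[-0.4, -0.45, 0], -0.03], [[-0.6, -0.7, 0], -0.06], [[-0.75, -0.9, 0], -0.08], [[-0.84, -1, 0], -0.08]])

```text
time: 11.53
tool_pos: [0.501, -0.0174, 0.1338]
ee_rot: [-3.141, 0.0, 1.668]
wrist_force: [1.1, -1.5, -0.5]
width: 0.0612
```

Call:
servo_tool(rows=[[[0, -0.15, 0], 0], [[0, -0.28, 0], 0], [[0, -0.28, 0], 0], [[0, -0.28, 0], 0]])

```text
time: 11.87
tool_pos: [0.48, -0.0183, 0.1343]
ee_rot: [3.141, -0.0, 1.668]
wrist_force: [0.7, -0.5, 0.4]
width: 0.061
```

```bash
python3 - <<'E'
from h import *
print(robot.get_obs()["width"],robot.get_obs()["tool_pos"],robot.get_obs()["ee_rot"])
s=snap("wrist","pics/wrist5.png")
print(proj(s,[[.4752,-.0156,.091]]))
E
```

```text
0.0609674611546595 [ 0.47998517 -0.01834016  0.13433779] [ 3.14077525e+00 -1.57270503e-04  1.66828410e+00]
[[270.30381105 227.15699803]]
```

View pics/wrist5.png

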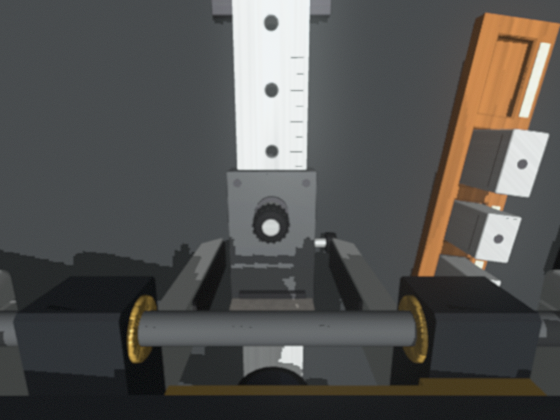

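Call:
servo_tool(rows=[[[0.04, -0.056, 0.05], 0], [[0.04, -0.056, 0.2], 0], [[0.04, -0.056, 0.4], 0], [[0.04, -0.056, 0.6], 0], [[0.04, -0.056, 0.8], 0], [[0.04, -0.056, 0.9], 0], [[0.04, -0.056, 0.9], 0], [[0.04, -0.056, 0.9], 0]])

```text
time: 12.58
tool_pos: [0.4744, -0.0155, 0.0616]
ee_rot: [-3.14, -0.0, 1.669]
wrist_force: [0.2, -0.3, 0.5]
width: 0.0614
```

Call:
servo_tool(rows=[[[0, 0, 0], 0], [[0, 0, 0], 0], [[0, 0, 0], 0], [[0, 0, 0], 0], [[0, 0, 0], 0], [[0, 0, 0], 0], [[0, 0, 0], 0], [[0, 0, 0], 0], [[0, 0, 0], 0]], grip=1)

```text
time: 13.33
tool_pos: [0.475, -0.0157, 0.0624]
ee_rot: [3.141, 0.0, 1.669]
wrist_force: [0.7, 0.4, 0.0]
width: 0.025
```

Call:
servo_tool(rows=[[[0, 0, -0.02], 0], [[0, 0, -0.04], 0], [[0, 0, -0.06], 0], [[0, 0, -0.08], 0], [[0, 0, -0.1], 0], [[0, 0, -0.12], 0], [[0, 0, -0.12], 0], [[0, 0, -0.12], 0]])

```text
time: 14.0
tool_pos: [0.4748, -0.0158, 0.071]
ee_rot: [-3.142, 0.0, 1.668]
wrist_force: [5.8, -1.1, -9.0]
width: 0.0247
```

```bash
python3 - <<'E'
from h import *
o=robot.get_obs();print(o["width"],o["tool_pos"],o["wrist_force"])
s=snap("scene","pics/s6.png")
cv2.imwrite("pics/s6c.png",cv2.resize(s["pixels"][100:200,220:380,::-1],None,fx=5,fy=5,interpolation=cv2.INTER_CUBIC))
E
```

```text
0.024652721548501896 [ 0.47480905 -0.01581623  0.07103705] [ 5.75697921 -1.08076679 -9.04860366]
```

View pics/s6c.png

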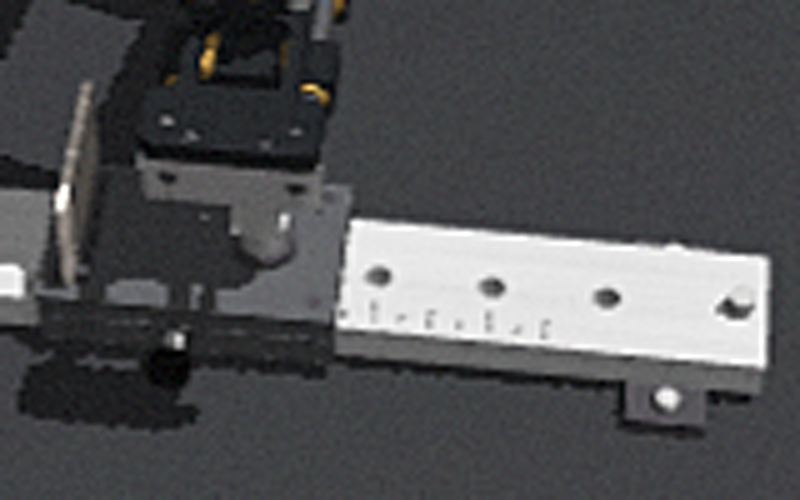

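Call:
servo_tool(rows=[[[0, 0, -0.012], 0], [[0, 0, -0.025], 0], [[0, 0, -0.025], 0], [[0, 0, -0.025], 0]])

```text
time: 14.38
tool_pos: [0.4748, -0.0158, 0.0726]
ee_rot: [-3.141, -0.0, 1.668]
wrist_force: [5.4, -2.0, -11.7]
width: 0.0248
```

Call:
servo_tool(rows=[[[0.05, 0, 0], 0], [[0.13, 0, 0], 0], [[0.21, 0, 0], 0], [[0.3, 0, 0], 0], [[0.4, 0, 0], 0], [[0.5, 0, 0], 0], [[0.57, 0, 0], 0], [[0.61, 0, 0], 0], [[0.625, 0, 0], 0], [[0.625, 0, 0], 0], [[0.625, 0, 0], 0], [[0.625, 0, 0], 0]])

```text
time: 15.38
tool_pos: [0.4698, 0.0343, 0.0725]
ee_rot: [-3.141, -0.001, 1.669]
wrist_force: [6.0, -0.3, -11.5]
width: 0.0248
```

```bash
python3 - <<'E'
from h import *
o=robot.get_obs();print(o["width"],o["tool_pos"],o["wrist_force"])
s=snap("scene","pics/s7.png")
cv2.imwrite("pics/s7c.png",cv2.resize(s["pixels"][100:200,220:380,::-1],None,fx=5,fy=5,interpolation=cv2.INTER_CUBIC))
s=snap("wrist","pics/w7.png")
E
```

```text
0.024801183093082865 [0.46976791 0.03426684 0.07249812] [  6.01078399  -0.25786883 -11.50719777]
```

View pics/s7c.png

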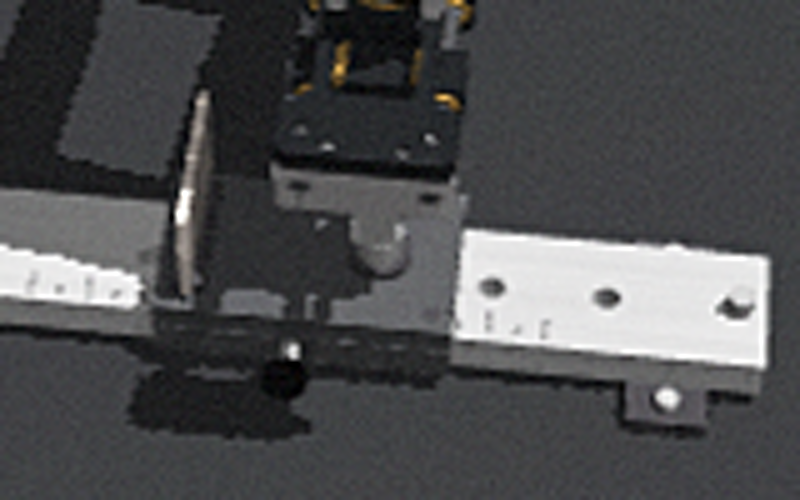

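View pics/w7.png

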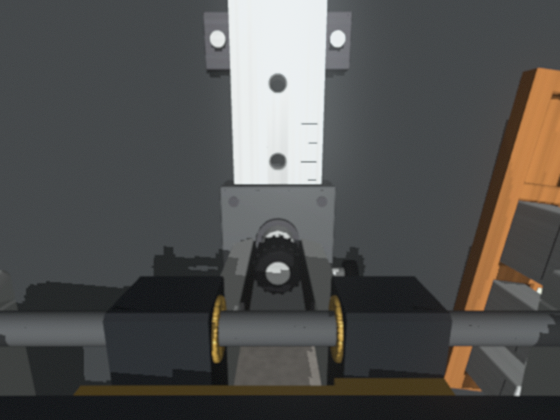

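Call:
servo_tool(rows=[[[0, 0, 0.02], 0], [[0, 0, 0.04], 0], [[0, 0, 0.06], 0], [[0, 0, 0.08], 0], [[0, 0, 0.1], 0], [[0, 0, 0.1], 0]])

```text
time: 15.98
tool_pos: [0.4699, 0.0343, 0.0661]
ee_rot: [3.141, -0.001, 1.669]
wrist_force: [2.8, 1.3, -4.0]
width: 0.0251
```

Call:
servo_tool(rows=[[[0, 0, 0.02], 0], [[0, 0, 0.04], 0], [[0, 0, 0.06], 0], [[0, 0, 0.075], 0], [[0, 0, 0.085], 0], [[0, 0, 0.085], 0], [[0, 0, 0.085], 0]])

```text
time: 16.57
tool_pos: [0.4701, 0.0341, 0.0597]
ee_rot: [3.141, -0.0, 1.669]
wrist_force: [0.2, 2.2, 3.0]
width: 0.0249
```

Call:
servo_tool(rows=[[[0, 0, 0.01], 0], [[0, 0, 0.02], 0], [[0, 0, 0.02], 0], [[0, 0, 0.02], 0]])

```text
time: 16.9
tool_pos: [0.4702, 0.0339, 0.0595]
ee_rot: [3.141, 0.0, 1.669]
wrist_force: [-2.1, 1.9, 10.5]
width: 0.0249
```

```bash
python3 - <<'E'
from h import *
o=robot.get_obs();print(o["width"],o["tool_pos"],o["wrist_force"])
s=snap("scene","pics/s8.png")
cv2.imwrite("pics/s8c.png",cv2.resize(s["pixels"][100:270,205:380,::-1],None,fx=3.5,fy=3.5,interpolation=cv2.INTER_CUBIC))
t=snap("top","pics/t8.png")
cv2.imwrite("pics/t8c.png",cv2.resize(t["pixels"][165:325,185:345,::-1],None,fx=3.7,fy=3.7,interpolation=cv2.INTER_CUBIC))
E
```

```text
0.024853844849344567 [0.47020382 0.03388575 0.05949032] [-2.06038785  1.89361706 10.49813616]
```

View pics/s8c.png

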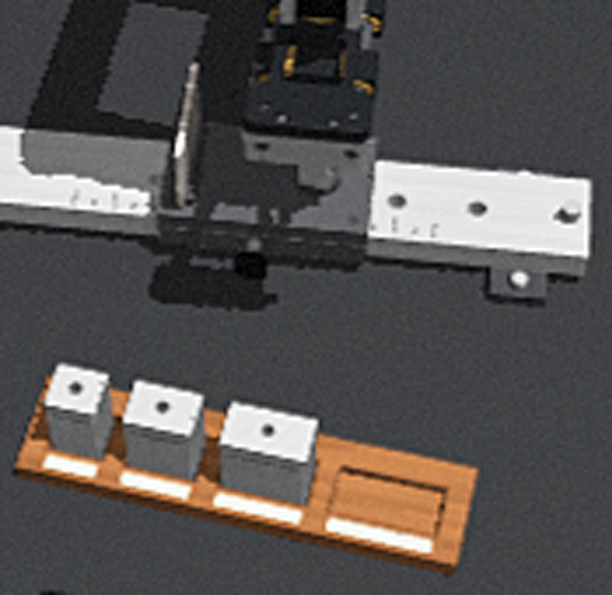

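View pics/t8c.png

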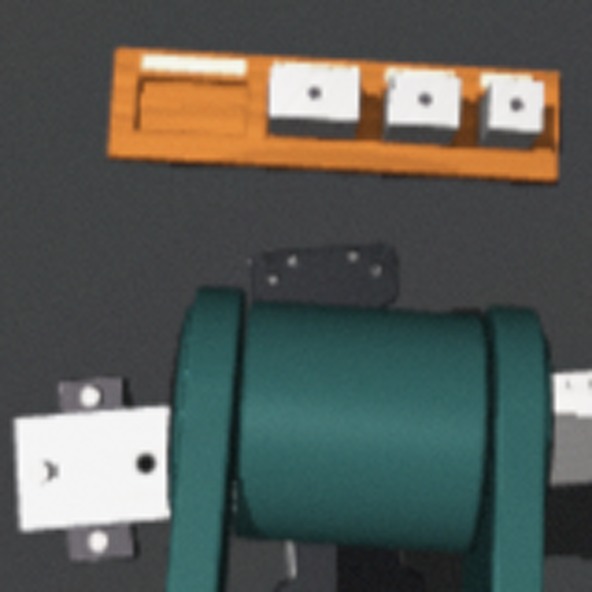

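```bash
python3 - <<'E'
from h import *
t=snap("top");s=snap("scene")
T=lambda u:(np.array(u,float)+.5)/3.7-.5+[185,165]
S=lambda u:(np.array(u,float)+.5)/3.5-.5+[205,100]
for n,a,b in (("30",(516,105),(76,388)),("40",(425,99),(162,407)),("50",(314,93),(267,431))): print(n,tri(t,T(a),s,S(b)))
print(robot.get_obs()["wrist_force"],robot.get_obs()["time"])
E
```

```text
30 (array([ 0.65917147, -0.06677243,  0.06156172]), np.float64(0.0010094845336334436))
40 (array([ 0.66125443, -0.01612429,  0.06196363]), np.float64(0.0008736925675212793))
50 (array([0.66341871, 0.04502957, 0.06103164]), np.float64(3.201400098011035e-05))
[-2.69351893  2.51671383 10.34856057] 17.1
```

The block's top dot sits 61.2 mm from the 40 mm block's dot, at the same height, so it is seated. The knob is being held home with about 10 N. I'm handing the job in.

```bash
python3 -c "
from bench import robot
print(robot.close_job())"
```

```text
the job is handed in; nothing more can be done
None
```

The job is done and handed in at about 17 s. The setting block is back in its 50 mm slot and let go. The carriage is one hole further from the camera, and the gripper still holds the knob pressed home.

- **Setting block:** the last two-camera check put the centre of its top face at (0.663, 0.045, 0.061) m. That is within about 1 mm of where I had placed the slot, and level with the stored 30 and 40 mm blocks, so it is fully down. Those two blocks have not moved.
- **Carriage:** I lifted the knob to roughly 12.5 mm, judging by the 11.7 N spring force, then dragged the carriage 50 mm along the rail. The spring force while lowering matched the pin sliding into the hole.
- **Knob:** the final push is about 10 N, against the 4 N needed. The tool hardly moved as the force rose, so the plunger is on its stop.

- **Disagreement:** while the arm was still stretched out, one wrist-camera estimate of the seated block was about 4 mm off. I put that down to wrist calibration, because the scene and top cameras agreed with each other.
- **Not measured:** at the end the arm hid the knob and most of the carriage, so carriage travel and plunger height come from tool position and force rather than direct sight. I did not measure the lens, pot and screwdriver again.

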